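# Hang the clamp meter on the sprung hook and tug-test it

### The job

Lift the clamp meter out of its charging cradle and hang it by its closed jaw on the sprung hook of the stand. While still gripping it, pull it gently down until the hook has dipped about a centimetre, keep it there for about half a second to prove that it is held, without driving the spring near its stop, then let it go so that it hangs still. Leave the other things on the bench where they are.

Things in the scene. Friction and masses are not known exactly. Their poses are not given: they have to be found in the camera images.
- meter: clamp meter, 0.2 to 0.37 kg, upright in the cradle at the start. Grey body 60 (y) x 32 (x) x 100 mm tall; on top a black closed jaw, an upright loop in the y-z plane, 52 mm wide outside, 66 mm tall, 14 mm thick, bars 8 mm; its side bars can be gripped across the 52 mm from above. Total height 166 mm. Origin: centre of the underside; z up; display faces -x; may hang facing either way
- meter_eye (a point): centre of the jaw's opening (36 mm wide along y, 50 mm tall, open right through along x), 133 mm above the meter's underside; inner top of the opening 25 mm above it, outer top 33 mm above it; the jaw's side bars are flat for 15 mm above and below it; axes as the meter's
- cradle: fixed black charging cradle: open-topped pocket 46 x 74 mm outside, 45 mm high, walls 4 mm, floor 5 mm, on an 80 x 105 mm foot; the meter stands in it with 3 mm play all round and lifts straight up. Origin: centre of the underside on the bench; x and y as the standing meter's
- stand: fixed stand of the sprung hook: foot plate 170 x 100 x 12 mm; 16 mm square column, 277 mm high, 78 mm behind the hook's seat (+x); on it slides the hook's block, near face 63 mm from the seat, top 18 mm above the seat. Origin: on the bench straight under the seat; the hook points to -x
- hook_seat (a point): middle of the hook's seat, on its top surface, 250 mm above the bench unloaded; moves with the hook. Steel strap 10 mm wide (y), 5 mm thick: flat seat 24 mm along x, lip at the free -x end rising to 15 mm above the seat and ending 28 mm from its middle; rises gently at +x. The jaw goes over the lip from -x. z up. Hung, meter_eye is about 25 mm under this point
- hook (a joint): how far the hook has been pulled down on its spring, m: 0 unloaded, stop at 0.025. It starts to move at about 1.6 N and takes 0.4 N more per mm; the meter's weight alone gives 1 to 5 mm
- board: bystander: loose green circuit board 85 x 75 mm with terminal blocks, 16 mm high; origin at the centre of its underside
- driver: bystander: loose screwdriver 180 mm long lying on the bench
- pocket_meter: bystander: loose pocket multimeter 125 x 65 x 24 mm lying flat; origin at the centre of its underside
- reel: bystander: loose metal reel, 60 mm diameter, 50 mm high, standing on end; origin at the centre of its underside
There are look-alikes about, which are no part of the job. Leave any purple look-alike of the meter alone.

How it is judged (in metres and radians):
On the way, in this order (a step that is already met when the one before it is completed fails the run):
1. the hook passes through the meter's jaw (x of meter_eye in the frame of hook_seat between -0.016 and 0.016 m and y of meter_eye in the frame of hook_seat between -0.015 and 0.015 m and z of meter_eye in the frame of hook_seat between -0.03 and 0.02 m), for 0.1 s.
2. the gripped meter pulls the hook down by more than 8 mm for 0.3 s (value of joint hook above 0.008 m and contact force between meter and stand above 3 N and contact force between the fingers and meter above 0.5 N and z of meter_eye in the frame of hook_seat below -0.019 m), for 0.3 s.
At the end, for the whole second after the job is handed in: the released meter hangs still (under 0.05 m/s) and upright (within 0.25 rad) by its jaw on the hook, which carries it: centre of the jaw opening 19 to 31 mm under the seat, within 16 mm of its middle along the strap and 15 mm across; hook dipped less than 8 mm (x of meter_eye in the frame of hook_seat between -0.016 and 0.016 m and y of meter_eye in the frame of hook_seat between -0.015 and 0.015 m and z of meter_eye in the frame of hook_seat between -0.031 and -0.019 m and contact force between meter and stand above 1 N and value of joint hook below 0.008 m and angle between meter's own z axis and vertical below 0.25 rad and linear speed of meter below 0.05 m/s); the robot touches nothing.
It fails at once if the hook is pulled down more than 20 mm, near its stop (value of joint hook above 0.02 m).
It fails at once if another thing on the bench is moved by more than 15 mm (distance of any of board, driver, pocket_meter, reel from where it was at the start of the episode above 0.015 m).
It also fails if it takes over 53 s, if anything falls off the work surface, if the arm or the gripper's body presses on something with over 40 N, if the wrist force passes 120 N, or if a joint passes its speed limit or range.

### The arm

A 6-joint arm with a two-finger parallel gripper is mounted at the origin on the work surface. World frame = base frame: x ahead of the robot, y to its left, z up, the work surface at z = 0. Lengths are in m, angles in degrees, forces in N, time in s.
With the tool pointing down it reaches from about 0.4 to 0.825 m from the base axis. Payload 7 kg.
Tool frame: the origin (TCP) lies at the very end of the fingers, on their centre line; the grasp point (between the pads) lies 19 mm behind it; x points along the fingers, z is the direction in which the jaws open and shut, and the axes are right-handed (so a half turn about x gives the same grasp; the last joint's range is limited). The gripper opens to 88 mm and grips with 3 to 60 N. Pads are 19 mm wide; open, the fingers measure 130 mm over their backs; the gripper's body (78 mm by 193 mm) begins 47 mm behind the grasp point.
Start: joints at [16.507, 20.546, 0.682, 0, -70.136, -16.507], TCP at [0.675, -0, 0.227] pointing down, gripper open.
Joint ranges: [-176.03, 176.03], [-82.01, 121.73], [-58.28, 71.71], [-173.87, 95.51], [-174.79, -0.11], [-173.66, 173.66]. Speed limits (degrees/s): [136.94, 136.94, 172.46, 180, 180, 180].

### API

Orientations are given as [roll, pitch, yaw] about the fixed x, y, z axes, in that order (R = Rz(yaw) Ry(pitch) Rx(roll)).
In Python, from plant import sensors, cams, workorder gives the robot as it stands. The module is installed in compiled form; this text tells all that it offers.
- The arm moves only by the shell command python3 -m handwheel 'ROWS' [OPENING] [FORCE]. ROWS is JSON, one flat list of numbers, 4 for each row, row after row: the shift along the tool's x, y, z in cm, then the turn about the tool's x in degrees. A call has exactly 10 rows; each row is the pose to reach, as a shift and turn from the pose commanded when the call began, along the tool's axes at that moment; what a row does not reach only later rows make up. A row lasts 1/8 s, in which the tool goes at most 62.5 mm and 10.7 degrees, less where a joint would pass 70% of its speed; a pose out of reach is approached as far as the arm can. A call with a gripper value outside its range is refused whole. OPENING is the finger opening in cm, from 0 to 8.76, set as the call begins (- or left out, the last holds). The fingers move at their own pace and stop on an object; FORCE is the grip in N (left out, the last holds). Time passes only in rows, so rows that repeat a pose let the fingers close, or fill a call up. It gives the time, the measured TCP pose, the force and the opening at its end, in the units of the state.
- sensors.get_state(): the state, without advancing time (a new reading comes with each control period).
- cams.capture(name): name is "scene" or "side" or "wrist"; returns a dict with "image" (384x512x3 uint8, red, green, blue), "fov_y" (degrees; the focal length in pixels is half the picture's height over the tangent of half this angle, whatever the lens; pixels are square), "cx", "cy" (the principal point, pixels), "D" ([k1, k2, p1, p2, k3] as OpenCV has them; the pictures are not rectified), "xyz" and "rotation" of the camera in the world. Camera axes: x right, y down, z forward; pixel columns grow to the right and rows downward; lengths in m; the calibration is good to about 2 mm. A picture is of the moment at which its call begins. There is no depth.
- workorder.close_job(): hands the job in, once; it reports no verdict.
The state is a dict: "time_s": time; "joints": joint angles; "qd": joint speeds; "joint_torque": joint torques, N m; "tcp_pos": TCP position; "eef_rot": TCP orientation; "contact_force": force on the tool from outside, world axes, zero at the start; "moment": the same for the moment, N m; "gripper_width": finger opening in m.
Only numpy, scipy, OpenCV 4.12 (cv2) and the standard library are available. Lean on these libraries where they do the work, as an engineer would, in place of code of your own. Each camera call takes 0.05 s, during which the arm holds its last target.

## Working session

There is one attempt and no reset: what is moved stays moved. The work goes in short steps, Python scripts to look and compute and a shell command to move; the robot and the scene stay as the last step left them, time stands still between calls to the robot, and variables do not carry over. Pictures are saved under pics/ and viewed, and the job is handed in when it is done.

```bash
mkdir -p pics; cat > h.py <<'E'
import numpy as np, cv2
from plant import sensors, cams
def cap(n,f):
    c=cams.capture(n); cv2.imwrite('pics/'+f,cv2.cvtColor(c['image'],cv2.COLOR_RGB2BGR)); 
    import pickle; pickle.dump(c,open('pics/'+f+'.pkl','wb')); return c
def load(f):
    import pickle; return pickle.load(open('pics/'+f+'.pkl','rb'))
def K(c):
    h=c['image'].shape[0]; f=h/2/np.tan(np.radians(c['fov_y'])/2)
    return np.array([[f,0,c['cx']],[0,f,c['cy']],[0,0,1.]])
def Rm(c):
    from scipy.spatial.transform import Rotation as R
    r=np.array(c['rotation'],float)
    return r if r.shape==(3,3) else R.from_euler('xyz',r,degrees=True).as_matrix()
def ray(c,p):
    u=cv2.undistortPoints(np.array([[p]],float),K(c),np.array(c['D'],float))[0,0]
    d=Rm(c)@np.array([u[0],u[1],1]); return np.array(c['xyz'],float),d/np.linalg.norm(d)
def plane(c,p,z):
    o,d=ray(c,p); return o+d*(z-o[2])/d[2]
def tri(l):
    A=np.zeros((3,3));b=np.zeros(3)
    rs=[ray(c,p) for c,p in l]
    for o,d in rs:
        M=np.eye(3)-np.outer(d,d);A+=M;b+=M@o
    x=np.linalg.solve(A,b); return x,[np.linalg.norm((np.eye(3)-np.outer(d,d))@(x-o)) for o,d in rs]
def proj(c,X):
    R=Rm(c); t=-R.T@np.array(c['xyz'],float)
    return cv2.projectPoints(np.array(X,float).reshape(-1,1,3),cv2.Rodrigues(R.T)[0],t,K(c),np.array(c['D'],float))[0][:,0]
E
python3 - <<'E'
from h import *
print(sensors.get_state())
for n in ('scene','side','wrist'):
    c=cap(n,n+'0.png'); print(n,{k:v for k,v in c.items() if k!='image'})
E
```

```text
{'time_s': 0.0, 'joints': array([ 1.65066751e+01,  2.05898706e+01,  6.33898756e-01, -2.11622674e-02,
       -7.01336781e+01, -1.65069766e+01]), 'qd': array([-0.00504521,  0.0759363 , -0.04497009, -0.03766761,  0.02714473,
        0.14272554]), 'joint_torque': array([-8.00930356e-04, -5.82726967e+01,  2.93058443e+01,  6.99745238e+00,
        6.93249181e-03, -2.06530804e-04]), 'tcp_pos': array([ 6.74520821e-01, -1.98764771e-05,  2.25637998e-01]), 'eef_rot': array([   3.99698067,   89.90816861, -176.0105279 ]), 'contact_force': array([0.38924608, 0.08189218, 0.74189867]), 'moment': array([ 0.01690203, -0.03305188, -0.0440069 ]), 'gripper_width': 0.08755179323943899}
scene {'fov_y': 56.625209197324, 'cx': 254.87436233026156, 'cy': 189.40333973810777, 'D': array([-0.08867381,  0.        ,  0.        ,  0.        ,  0.        ]), 'xyz': array([1.24501431, 0.23447977, 1.1254573 ]), 'rotation': array([-141.62138796,    0.31208022,  108.28980617])}
side {'fov_y': 45.81056565571747, 'cx': 250.48158389047762, 'cy': 190.5987033874122, 'D': array([-0.1459152,  0.       ,  0.       ,  0.       ,  0.       ]), 'xyz': array([-0.05043564, -0.77841602,  1.28271349]), 'rotation': array([-138.433939  ,   -1.00058561,  -35.6558858 ])}
wrist {'fov_y': 64.18996018801884, 'cx': 251.70420143553528, 'cy': 185.77572348033863, 'D': array([-0.03325035,  0.        ,  0.        ,  0.        ,  0.        ]), 'xyz': array([ 0.67484594, -0.07062574,  0.38341161]), 'rotation': array([ 1.64742056e+02, -7.24158814e-02, -1.79957891e+02])}
```

View pics/scene0.png

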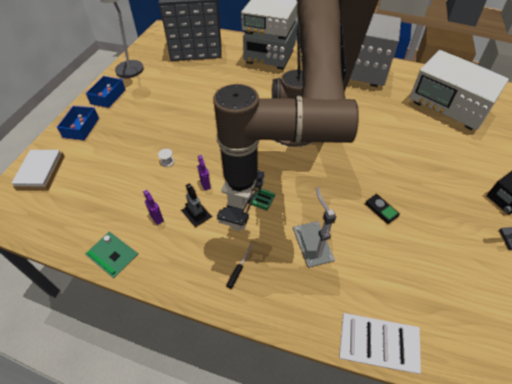

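View pics/side0.png

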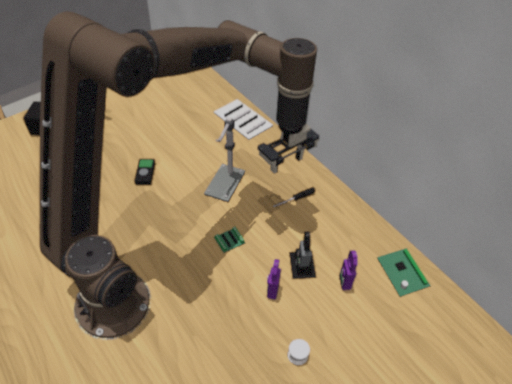

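View pics/wrist0.png

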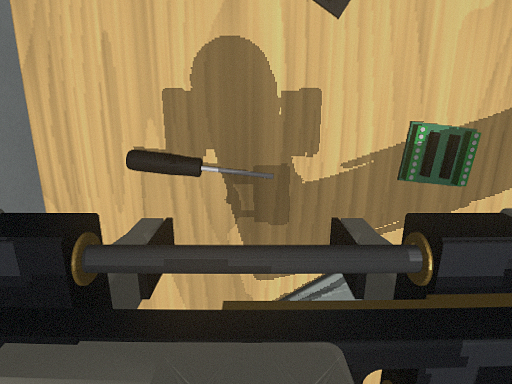

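Candidates for the meter, in scene pixels: purple (203,172), purple (153,207), and the black/grey one in a black cradle at (195,203). In the side view these are (273,280), (349,270) and (303,253). I choose the non-purple one in the cradle and check it in enlarged crops.

```bash
python3 - <<'E'
from h import *
def crop(f,x,y,w,h,s):
    c=load(f); im=cv2.cvtColor(c['image'],cv2.COLOR_RGB2BGR)[y:y+h,x:x+w]
    return cv2.resize(im,None,fx=s,fy=s,interpolation=cv2.INTER_CUBIC)
a=crop('scene0.png',170,170,60,60,6);b=crop('side0.png',275,220,60,60,6)
cv2.imwrite('pics/m0.png',np.hstack([a,b]))
a=crop('scene0.png',285,180,60,90,6);b=crop('side0.png',200,115,60,90,6)
cv2.imwrite('pics/s0.png',np.hstack([a,b]))
E
```

```text
(no output)
```

View pics/m0.png

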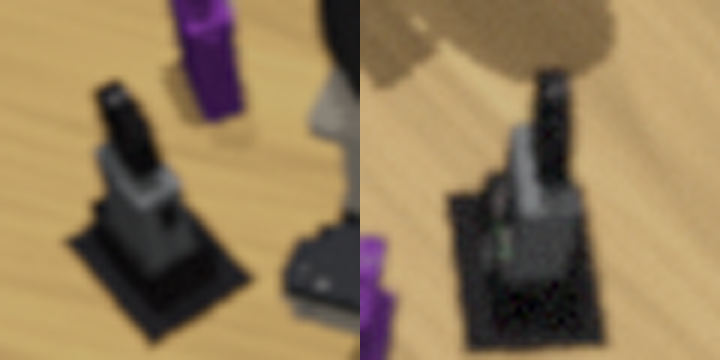

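View pics/s0.png

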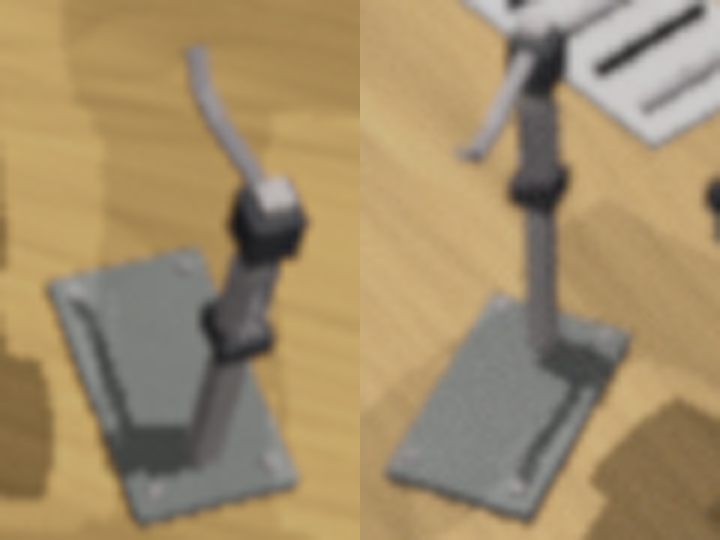

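The crops show the grey body with a black loop standing in the black cradle, with no purple, so the choice is right. The stand has its foot at scene (313,243) and its lip tip at scene (317.5,188) and side (217.5,141). Next I measure both by triangulation.

```bash
python3 - <<'E'
from h import *
s=load('scene0.png');d=load('side0.png')
np.set_printoptions(precision=4,suppress=True)
print('cradle foot scene',*[plane(s,p,0.006)[:2] for p in [(181.3,210.1),(195.1,226.6),(211.8,216.3)]])
print('cradle foot side',*[plane(d,p,0.006)[:2] for p in [(289.3,252.4),(292.6,277.6),(315.6,276.8)]])
print('stand scene',*[plane(s,p,0.012)[:2] for p in [(292.6,227.1),(317.1,220.8),(334.3,260),(308.3,266.6)]])
print('stand side',*[plane(d,p,0.012)[:2] for p in [(222.1,163.4),(244.6,169.9),(227.9,201.3),(204.3,194.1)]])
print('jaw top',tri([(s,(188,184.3)),(d,(306.7,231.6))]))
print('lip',tri([(s,(317.1,187.6)),(d,(217.1,140.4))]))
print('block',tri([(s,(330.4,211.3)),(d,(229.3,120.4))]))
E
```

```text
cradle foot scene [ 0.5894 -0.2871] [ 0.6414 -0.2055] [ 0.5792 -0.164 ]
cradle foot side [ 0.573  -0.1721] [ 0.5204 -0.2547] [ 0.5834 -0.296 ]
stand scene [0.5347 0.1396] [0.4796 0.2198] [0.6206 0.3115] [0.6726 0.2312]
stand side [0.6161 0.3048] [0.6685 0.225 ] [0.5262 0.129 ] [0.4737 0.208 ]
jaw top (array([ 0.5818, -0.2288,  0.1783]), [np.float64(0.004076489390839107), np.float64(0.0040764893908391804)])
lip (array([0.531 , 0.1955, 0.2605]), [np.float64(0.0019739679873392417), np.float64(0.0019739679873393163)])
block (array([0.6155, 0.2507, 0.2703]), [np.float64(0.003528710226139255), np.float64(0.0035287102261393746)])
```

```bash
python3 - <<'E'
from h import *
from scipy.spatial.transform import Rotation as R
s=load('scene0.png');d=load('side0.png')
np.set_printoptions(precision=4,suppress=True)
st=sensors.get_state()
print(R.from_euler('xyz',st['eef_rot'],degrees=True).as_matrix(),st['tcp_pos'])
print('purple bases',plane(s,(206,186),0),plane(s,(157,220),0),plane(d,(272,296),0),plane(d,(346,287),0))
print('purple tops',tri([(s,(201,156)),(d,(276,262))]),tri([(s,(148,192)),(d,(352,253))]))
E
```

```text
[[-0.0012 -0.0001 -1.    ]
 [-0.0001 -1.      0.0001]
 [-1.      0.0001  0.0012]] [ 0.6747 -0.      0.2259]
purple bases [ 0.4454 -0.2457  0.    ] [ 0.657  -0.3586  0.    ] [ 0.4277 -0.2669  0.    ] [ 0.6418 -0.3805 -0.    ]
purple tops (array([ 0.44  , -0.2505,  0.1679]), [np.float64(0.002613669272860713), np.float64(0.002613669272860548)]) (array([ 0.6482, -0.3574,  0.1631]), [np.float64(0.00037978935804656636), np.float64(0.0003797893580465932)])
```

```bash
python3 -m handwheel '[-2,3,3,-6, -4,6,6,-15, -6,9.5,9.5,-25, -7.5,13,13,-35, -7.5,16,16,-45, -7.5,17.5,17.6,-54, -7.5,17.5,17.6,-57.5, -7.5,17.5,17.6,-57.5, -7.5,17.5,17.6,-57.5, -7.5,17.5,17.6,-57.5]'; python3 - <<'E'
from h import *
c=cap('wrist','w1.png'); print(c['xyz'],c['rotation'],proj(c,[[.582,-.229,.166]]))
E
```

```text
time_s: 1.4
tcp_pos: [0.4991, -0.1748, 0.3013]
eef_rot: [-61.5, 90.0, 176.0]
contact_force: [-0.0, -0.1, -0.2]
gripper_width: 0.0877
[ 0.55916563 -0.21254851  0.45899245] [ 1.64698087e+02 -5.06260387e-02 -1.22474585e+02] [[253.20957093  70.16730551]]
```

View pics/w1.png

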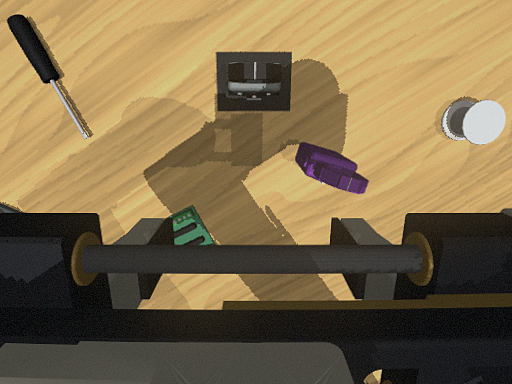

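The wrist picture shows the cradle foot at (217–291, 52–111) and the meter with its jaw (white-edged bar) at (254,68). The purple look-alike is at (330,168), well clear. I take a second view 5 cm further along.

```bash
python3 -m handwheel '[0,2,0,0, 0,4,0,0, 0,5,0,0, 0,5,0,0, 0,5,0,0, 0,5,0,0, 0,5,0,0, 0,5,0,0, 0,5,0,0, 0,5,0,0]'; python3 - <<'E'
from h import *
c=cap('wrist','w2.png')
for f,y0 in(('w1.png',35),('w2.png',85)):
    im=cv2.cvtColor(load(f)['image'],cv2.COLOR_RGB2BGR)[y0:y0+90,205:305]
    cv2.imwrite('pics/c'+f,cv2.resize(im,None,fx=6,fy=6,interpolation=cv2.INTER_CUBIC))
E
```

```text
time_s: 2.7
tcp_pos: [0.5411, -0.2019, 0.3016]
eef_rot: [64.5, 90.0, -58.0]
contact_force: [-0.5, 0.9, -0.1]
gripper_width: 0.0879
```

View pics/cw1.png

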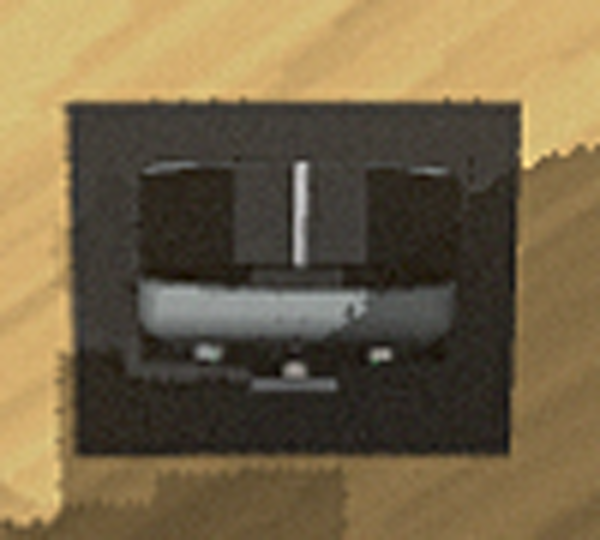

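View pics/cw2.png

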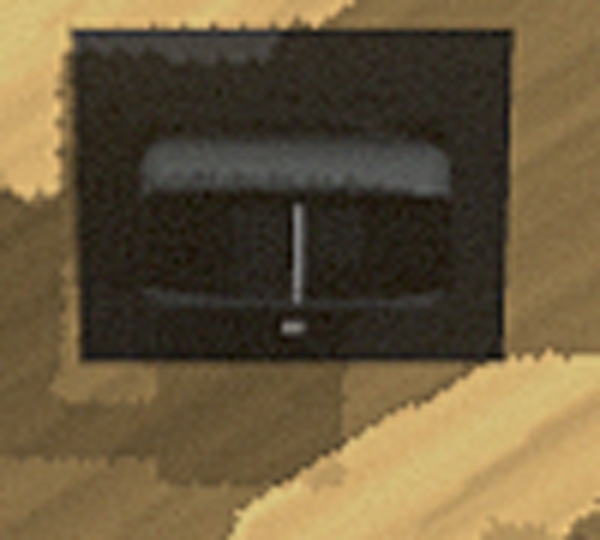

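```bash
python3 - <<'E'
from h import *
np.set_printoptions(precision=4,suppress=True)
a=load('w1.png');b=load('w2.png')
P=tri([(a,(254.8,61.9)),(b,(254.3,118.5))]);Q=tri([(a,(254.8,78.8)),(b,(254.3,134.9))])
print(P,Q,np.linalg.norm(P[0]-Q[0]),(P[0]+Q[0])/2)
def cc(x,y,y0): return (x/6+205-.4,y/6+y0-.4)
for c,y0,L in((a,35,[(68,102),(521,102),(508,454),(78,454)]),(b,85,[(72,32),(512,30),(502,357),(82,357)])):
    q=np.array([plane(c,cc(x,y,y0),.005)[:2] for x,y in L]); e=q[1]-q[0];f=q[0]-q[3]
    print(q.mean(0),[np.degrees(np.arctan2(*(v[::-1]))) for v in (q[0]-q[1],q[3]-q[2],q[0]-q[3],q[1]-q[2])],np.linalg.norm(e),np.linalg.norm(f))
print(sensors.get_state()['tcp_pos'])
E
```

```text
(array([ 0.5873, -0.234 ,  0.1654]), [np.float64(3.958029559306616e-05), np.float64(3.9580295593096946e-05)]) (array([ 0.5747, -0.226 ,  0.1701]), [np.float64(3.453516709864899e-05), np.float64(3.453516709863799e-05)]) 0.015563107443815661 [ 0.581  -0.23    0.1678]
[ 0.5815 -0.2303] [np.float64(57.54333821479388), np.float64(57.52938534255828), np.float64(-32.34315465697288), np.float64(-32.950937335819894)] 0.10430368941855621 0.0791464293047771
[ 0.5818 -0.2304] [np.float64(57.80547997930007), np.float64(57.54553698831708), np.float64(-32.24707162917075), np.float64(-32.50142274591889)] 0.10426314041984526 0.07713063642642431
[ 0.5412 -0.2019  0.3015]
```

```bash
python3 -m handwheel '[0,3,0.1,0, 0,4.9,0.2,0, 3,4.9,0.2,0, 6,4.9,0.2,0, 9,4.9,0.2,0, 12,4.9,0.2,0, 14.5,4.9,0.2,0, 16.5,4.9,0.2,0, 18,4.9,0.2,0, 18,4.9,0.2,0]' 8.76; python3 - <<'E'
from h import *
print(sensors.get_state()['tcp_pos'],sensors.get_state()['contact_force'])
c=cap('wrist','w3.png')
d=cap('side','d3.png')
im=lambda c,x,y:cv2.resize(cv2.cvtColor(c['image'],cv2.COLOR_RGB2BGR)[y:y+100,x:x+100],None,fx=4,fy=4,interpolation=cv2.INTER_CUBIC)
e=cap('scene','s3.png')
cv2.imwrite('pics/x3.png',np.hstack([im(d,255,190),im(e,145,150)]))
E
```

```text
time_s: 4.0
tcp_pos: [0.5808, -0.2299, 0.1205]
eef_rot: [-63.5, 89.9, 174.0]
contact_force: [-0.5, -0.6, -0.0]
gripper_width: 0.0878
[ 0.58076339 -0.22985587  0.1204575 ] [-0.47818579 -0.6004145  -0.02419245]
```

View pics/w3.png

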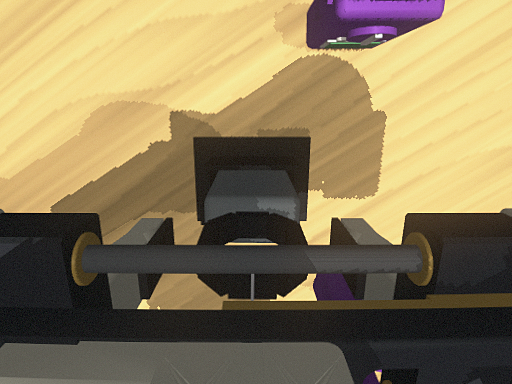

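View pics/x3.png

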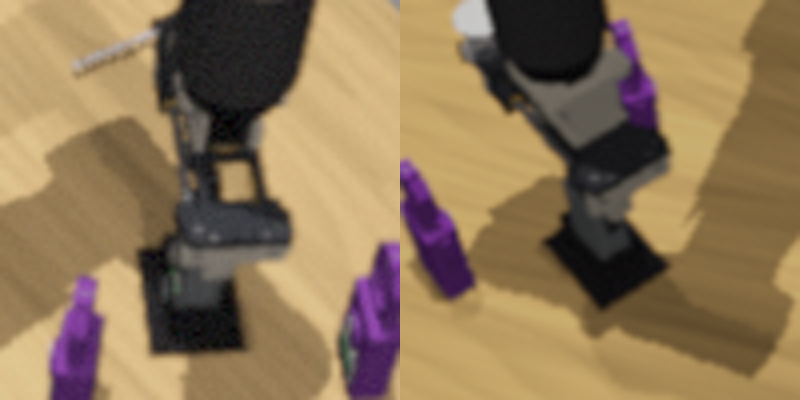

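The jaw sits centred between the open fingers, with its top at (253,285). I close on it.

```bash
python3 -m handwheel '[0,0,0,0, 0,0,0,0, 0,0,0,0, 0,0,0,0, 0,0,0,0, 0,0,0,0, 0,0,0,0, 0,0,0,0, 0,0,0,0, 0,0,0,0]' 4.0 35
```

```text
time_s: 5.4
tcp_pos: [0.5814, -0.23, 0.1216]
eef_rot: [47.3, 90.0, -75.2]
contact_force: [-1.6, -0.9, 2.4]
gripper_width: 0.0517
```

```bash
python3 -m handwheel '[-1,0,0,0, -2.5,0,0,0, -4.5,0,0,0, -6.5,0,0,0, -8.5,0,0,0, -10.5,0,0,0, -12.5,0,0,0, -14,0,0,0, -15,0,0,0, -15,0,0,0]'; python3 - <<'E'
from h import *
c=cap('side','d4.png');c=cap('scene','s4.png')
print(sensors.get_state()['contact_force'],sensors.get_state()['joints'])
E
```

```text
time_s: 6.65
tcp_pos: [0.5817, -0.2299, 0.2723]
eef_rot: [120.0, 89.9, -2.5]
contact_force: [0.0, 0.6, -3.7]
gripper_width: 0.0518
[ 0.32410521  0.29508638 -3.98768362] [-3.70735550e+00  1.45164825e+01 -2.05832756e+00 -2.28869514e-02
 -7.34883566e+01  6.12086375e+01]
```

View pics/d4.png

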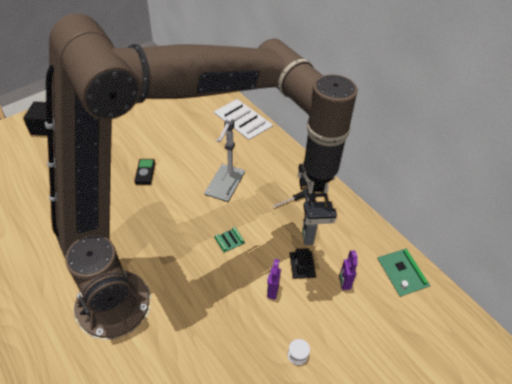

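```bash
python3 -m handwheel '[0,-1.5,-1.3,-3, -0.3,-4.5,-3.9,-10, -0.5,-8.1,-7.1,-18, -0.8,-12,-10.5,-26, -0.8,-15.9,-13.9,-35, -0.8,-19.9,-17.4,-44, -0.8,-23.8,-20.8,-53, -0.8,-27.1,-23.7,-60, -0.8,-30.1,-26.3,-66, -0.8,-30.1,-26.3,-66]'; python3 - <<'E'
from h import *
c=cap('wrist','w5.png');print(proj(c,[[.552,.2095,.25]]))
print(sensors.get_state())
E
```

```text
time_s: 8.0
tcp_pos: [0.4674, 0.156, 0.2792]
eef_rot: [-153.8, 90.0, 150.0]
contact_force: [0.5, -1.1, -4.1]
gripper_width: 0.0518
[[256.76863281  49.86104282]]
{'time_s': 8.05, 'joints': array([ 4.12144036e+01,  1.25411233e+00, -1.67146466e+01, -1.56061929e-02,
       -7.20720681e+01,  8.24988157e+01]), 'qd': array([-2.18617647,  0.11460203,  0.17892829,  0.30927712, -0.22672065,
       -0.34796003]), 'joint_torque': array([  0.97929686, -32.98959017,  31.39038205,   7.49756187,
         0.16750105,   0.06647015]), 'tcp_pos': array([0.46773127, 0.15483709, 0.27914546]), 'eef_rot': array([-102.48015567,   89.95655725, -158.7717456 ]), 'contact_force': array([ 0.50928976, -0.24096437, -3.06108187]), 'moment': array([-0.24787147,  0.04234232,  0.01455292]), 'gripper_width': 0.05182844157446221}
```

View pics/w5.png

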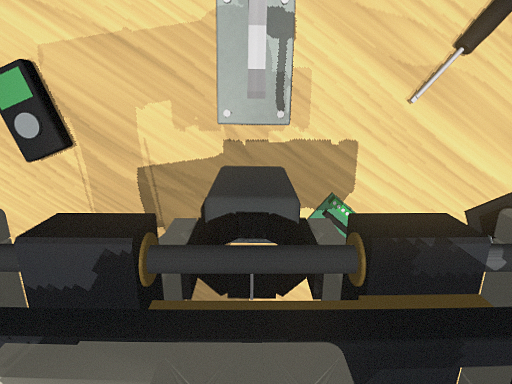

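The picture shows the strap end-on at (257, 0–98), with its lip end at row 98, and the foot's near edge at row 122. The meter is well clear. I take a second view 3 cm ahead.

```bash
python3 -m handwheel '[0,1,0,0, 0,2,0,0, 0,3,0,0, 0,3,0,0, 0,3,0,0, 0,3,0,0, 0,3,0,0, 0,3,0,0, 0,3,0,0, 0,3,0,0]'; python3 - <<'E'
from h import *
c=cap('wrist','w6.png')
o=[]
for f in('w5.png','w6.png'):
    im=cv2.cvtColor(load(f)['image'],cv2.COLOR_RGB2BGR)[0:150,205:305]
    o.append(cv2.resize(im,None,fx=4,fy=4,interpolation=cv2.INTER_CUBIC))
cv2.imwrite('pics/c56.png',np.hstack(o))
print(sensors.get_state()['tcp_pos'])
E
```

```text
time_s: 9.3
tcp_pos: [0.4938, 0.1702, 0.2796]
eef_rot: [87.0, 90.0, 30.5]
contact_force: [0.4, 0.3, -3.3]
gripper_width: 0.0513
[0.49383731 0.17021495 0.27956499]
```

View pics/c56.png

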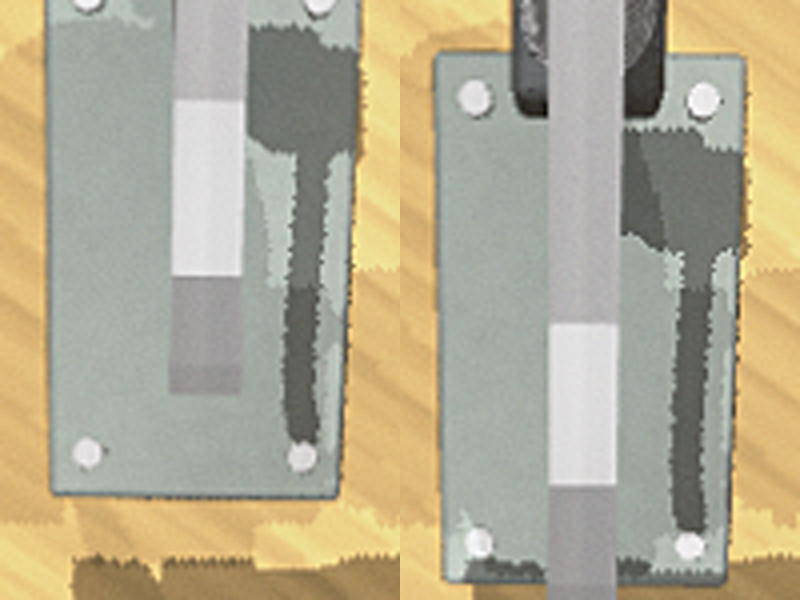

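```bash
python3 - <<'E'
from h import *
np.set_printoptions(precision=4,suppress=True)
a=load('w5.png');b=load('w6.png')
F=tri([(a,(256.6,24.7)),(b,(250.5,80.4))]);N=tri([(a,(256.4,68.6)),(b,(250.1,120.8))])
print(F,N,(F[0]+N[0])/2, np.linalg.norm(F[0]-N[0]),np.degrees(np.arctan2(*(F[0]-N[0])[1::-1])))
def sh(c,L):
    q=np.array([plane(c,(x/4+205-.4,y/4-.4),.25)[:2] for x,y in L]);v=q[1]-q[0];print(np.degrees(np.arctan2(v[1],v[0])))
sh(a,[(206.5,276),(208,100)]); sh(b,[(182,485),(184.5,323)])
def ft(c,L):
    q=np.array([plane(c,(x/4+205-.4,y/4-.4),.012)[:2] for x,y in L]);print('foot',[np.degrees(np.arctan2(*(v[::-1]))) for v in (q[1]-q[0],q[3]-q[2])], np.linalg.norm(q[0]-q[2]),q)
ft(a,[(52,494),(48,30),(338,496),(360,30)]); ft(b,[(43,580),(36,55),(326,583),(346,55)])
st=sensors.get_state(); print(st['tcp_pos'])
from scipy.spatial.transform import Rotation as R
M=R.from_euler('xyz',st['eef_rot'],degrees=True).as_matrix(); print(M)
S=(F[0]+N[0])/2; print('shift tool cm to seat', M.T@(S-st['tcp_pos'])*100)
E
```

```text
(array([0.5631, 0.2171, 0.2488]), [np.float64(2.121200522834276e-06), np.float64(2.121200522909382e-06)]) (array([0.5436, 0.2043, 0.2484]), [np.float64(0.00019157950460746396), np.float64(0.00019157950460761257)]) [0.5533 0.2107 0.2486] 0.023315846776967637 33.37055422605838
33.581154237111406
32.578695197812955
foot [np.float64(32.88051860890667), np.float64(32.82229770770952)] 0.09760620590915407 [[0.4775 0.2189]
 [0.598  0.2968]
 [0.5314 0.1375]
 [0.6526 0.2157]]
foot [np.float64(32.673845010264216), np.float64(32.93910965434138)] 0.09842384576458917 [[0.4777 0.22  ]
 [0.6174 0.3096]
 [0.5312 0.1374]
 [0.6714 0.2282]]
[0.4938 0.1702 0.2796]
[[-0.      0.8339  0.552 ]
 [-0.      0.552  -0.8339]
 [-1.     -0.     -0.    ]]
shift tool cm to seat [ 3.0954  7.194  -0.0898]
```

```bash
python3 -m handwheel '[1,0,-0.1,0, 2,0,-0.1,0, 3,0,-0.1,0, 4,0,-0.1,0, 4,0,-0.1,0, 4,1,-0.1,0, 4,2,-0.1,0, 4,2.5,-0.1,0, 4,2.5,-0.1,0, 4,2.5,-0.1,0]'; python3 - <<'E'
from h import *
c=cap('wrist','w7.png'); d=cap('side','d7.png'); e=cap('scene','s7.png')
im=lambda c,x,y:cv2.resize(cv2.cvtColor(c['image'],cv2.COLOR_RGB2BGR)[y:y+120,x:x+100],None,fx=4,fy=4,interpolation=cv2.INTER_CUBIC)
cv2.imwrite('pics/x7.png',np.hstack([im(d,160,90),im(e,260,140)]))
from h import *
print(sensors.get_state()['tcp_pos'],sensors.get_state()['contact_force'])
E
```

```text
time_s: 10.6
tcp_pos: [0.514, 0.1847, 0.2395]
eef_rot: [-97.5, 90.0, -154.0]
contact_force: [0.5, -0.8, -3.8]
gripper_width: 0.0516
[0.51404932 0.1847494  0.23968571] [ 0.45375371 -0.08275106 -2.57197904]
```

View pics/w7.png

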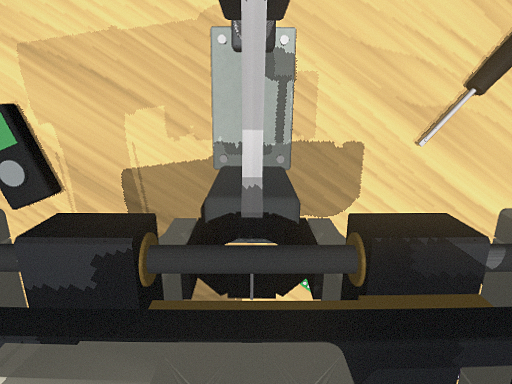

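View pics/x7.png

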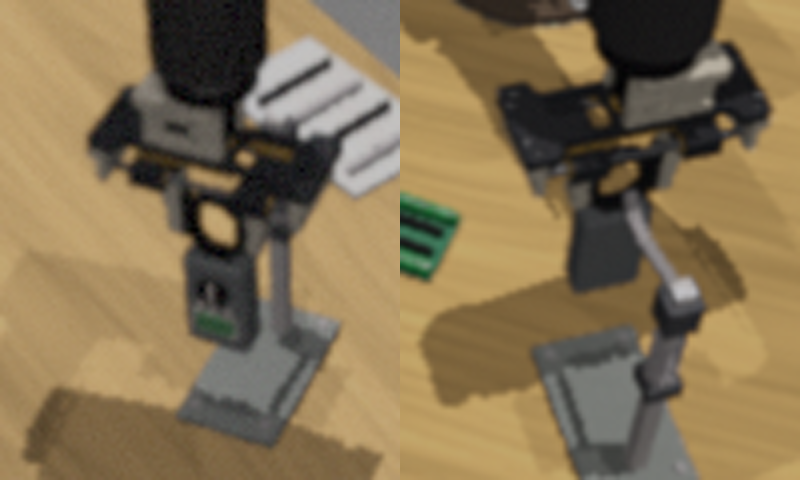

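```bash
python3 - <<'E'
from h import *
d=load('d7.png');e=load('s7.png')
print(tri([(d,(214.1,145.1)),(e,(314.1,184.6))]))
for z in (.2395,.2545,.27): print(proj(d,[[.514,.1847,z]]),proj(e,[[.514,.1847,z]]))
E
```

```text
(array([0.51458716, 0.18531531, 0.25394749]), [np.float64(0.00030945605581670174), np.float64(0.00030945605581654594)])
[[214.30729145 148.49790965]] [[313.47430415 187.23138636]]
[[214.12439233 145.19670432]] [[314.05844663 184.25957921]]
[[213.93321332 141.73571325]] [[314.67413776 181.123121  ]]
```

The strap is centred on the jaw (column 253 against 251.5) and the eye triangulates to z = 0.254, about 5 mm above the seat. I go in.

```bash
python3 -m handwheel '[0,0.7,0,0, 0,1.4,0,0, 0,2.1,0,0, 0,2.8,0,0, 0,3.5,0,0, 0,4.2,0,0, 0,4.7,0,0, 0,4.7,0,0, 0,4.7,0,0, 0,4.7,0,0]'; python3 - <<'E'
from h import *
c=cap('wrist','w8.png'); d=cap('side','d8.png'); e=cap('scene','s8.png')
im=lambda c,x,y:cv2.resize(cv2.cvtColor(c['image'],cv2.COLOR_RGB2BGR)[y:y+120,x:x+100],None,fx=4,fy=4,interpolation=cv2.INTER_CUBIC)
cv2.imwrite('pics/x8.png',np.hstack([im(d,160,90),im(e,260,140)]))
print(sensors.get_state()['tcp_pos'],sensors.get_state()['contact_force'])
E
```

```text
time_s: 12.0
tcp_pos: [0.5532, 0.2106, 0.2397]
eef_rot: [89.9, 90.0, 33.4]
contact_force: [0.1, -0.3, -3.4]
gripper_width: 0.0517
[0.55326874 0.21070609 0.23970168] [-0.79833131  0.2332238  -3.71256726]
```

View pics/w8.png

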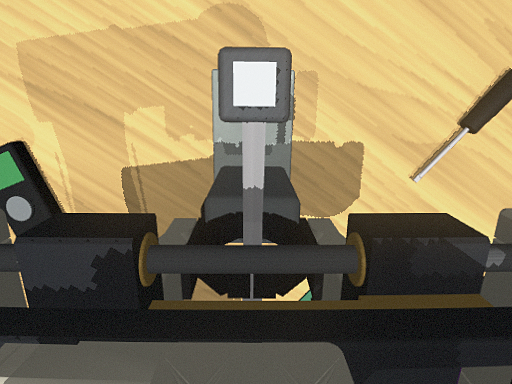

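View pics/x8.png

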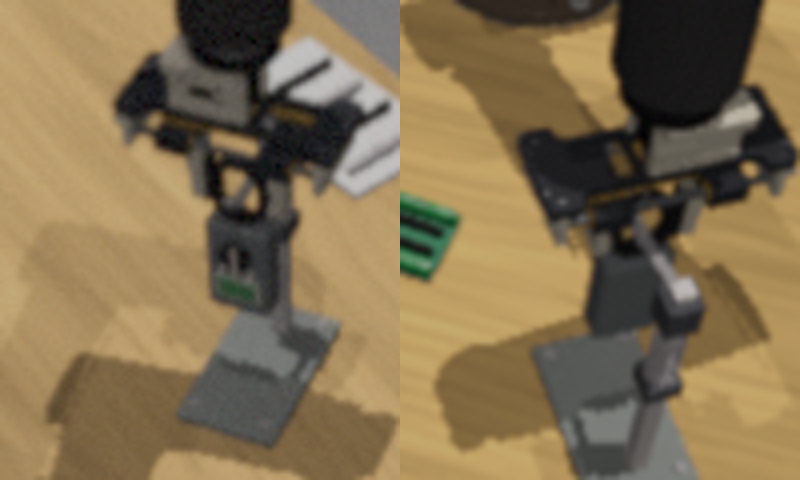

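The strap runs straight through the jaw opening, at column 253. I lower in two steps and read the dip from force and picture.

```bash
python3 -m handwheel '[0.8,0,0,0, 1.6,0,0,0, 2.4,0,0,0, 2.8,0,0,0, 3.1,0,0,0, 3.4,0,0,0, 3.6,0,0,0, 3.6,0,0,0, 3.6,0,0,0, 3.6,0,0,0]'; python3 - <<'E'
from h import *
d=cap('side','d9.png');f=[]
c=cap('wrist','w9.png')
for i in range(2):
    f.append(sensors.get_state()['contact_force']); cams.capture('wrist')
print(np.mean(f,0),sensors.get_state()['tcp_pos'])
a=load('w8.png')
im=lambda c:cv2.resize(cv2.cvtColor(c['image'],cv2.COLOR_RGB2BGR)[20:160,190:320],None,fx=3,fy=3,interpolation=cv2.INTER_CUBIC)
cv2.imwrite('pics/x9.png',np.hstack([im(a),im(c)]))
E
```

```text
time_s: 13.4
tcp_pos: [0.5535, 0.2108, 0.2038]
eef_rot: [77.7, 90.0, 21.2]
contact_force: [-0.9, -0.2, 0.6]
gripper_width: 0.0518
[-0.59065915 -1.34381417  0.23482655] [0.5534714  0.21074772 0.2036866 ]
```

View pics/x9.png

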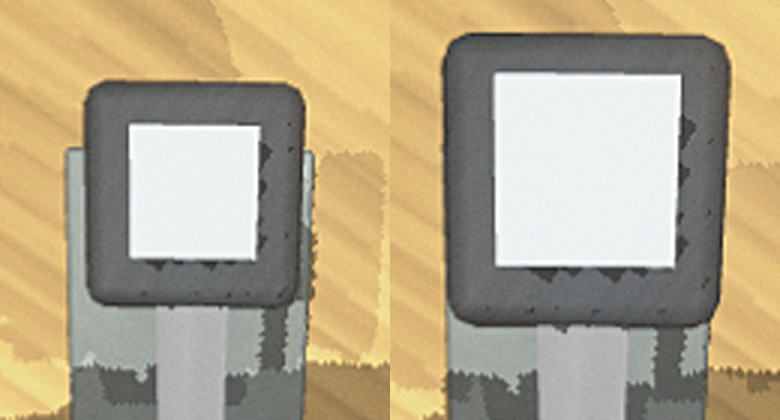

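The force has risen by about 4 N, which gives about 6 mm of dip. The block-to-column size ratio (1.66 → 1.52) gives about 5.4 mm. So 5 mm more comes to about 10.5 mm.

```bash
python3 -m handwheel '[0.2,0,0,0, 0.4,0,0,0, 0.5,0,0,0, 0.5,0,0,0, 0.5,0,0,0, 0.5,0,0,0, 0.5,0,0,0, 0.5,0,0,0, 0.5,0,0,0, 0.5,0,0,0]'; python3 - <<'E'
from h import *
c=cap('wrist','w10.png');f=[]
for i in range(4):
    f.append(sensors.get_state()['contact_force']); cams.capture('wrist')
print(np.mean(f,0),sensors.get_state()['tcp_pos'])
im=lambda c:cv2.resize(cv2.cvtColor(c['image'],cv2.COLOR_RGB2BGR)[10:160,190:320],None,fx=4,fy=4,interpolation=cv2.INTER_CUBIC)
cv2.imwrite('pics/x10.png',im(c))
E
```

```text
time_s: 14.85
tcp_pos: [0.5534, 0.2108, 0.1986]
eef_rot: [62.0, 90.0, 5.5]
contact_force: [1.3, -2.1, 2.2]
gripper_width: 0.0518
[ 0.664415   -2.06305901  2.05638619] [0.55345388 0.21076802 0.19862012]
```

View pics/x10.png

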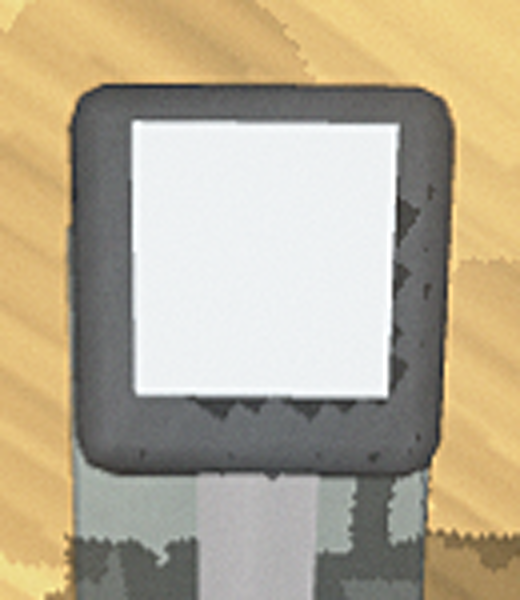

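The ratio of 1.434 gives a dip of about 10.4 mm and the force +5.8 N gives about 10.5 mm. It was held for about a second. I raise to the balance point and check the force before releasing.

```bash
python3 -m handwheel '[-0.1,0,0,0, -0.2,0,0,0, -0.3,0,0,0, -0.4,0,0,0, -0.5,0,0,0, -0.55,0,0,0, -0.55,0,0,0, -0.55,0,0,0, -0.55,0,0,0, -0.55,0,0,0]'; python3 - <<'E'
from h import *
f=[]
for i in range(6):
    f.append(sensors.get_state()['contact_force']); cams.capture('wrist')
print(np.mean(f,0),np.std(f,0),sensors.get_state()['tcp_pos'])
E
```

```text
time_s: 16.35
tcp_pos: [0.5533, 0.2109, 0.204]
eef_rot: [167.5, 90.0, 111.0]
contact_force: [1.9, -0.5, -0.5]
gripper_width: 0.0516
[ 1.29806743 -0.81759117  0.03559049] [0.38035852 0.36683573 0.44581226] [0.55334889 0.21084072 0.20404358]
```

Balanced: the vertical force is about 0. I open and hold.

```bash
python3 -m handwheel '[0,0,0,0, 0,0,0,0, 0,0,0,0, 0,0,0,0, 0,0,0,0, 0,0,0,0, 0,0,0,0, 0,0,0,0, 0,0,0,0, 0,0,0,0]' 8.76; python3 - <<'E'
from h import *
c=cap('wrist','w11.png')
E
```

```text
time_s: 17.9
tcp_pos: [0.5534, 0.2108, 0.2041]
eef_rot: [103.1, 90.0, 46.6]
contact_force: [0.3, -0.1, 0.4]
gripper_width: 0.0881
```

View pics/w11.png

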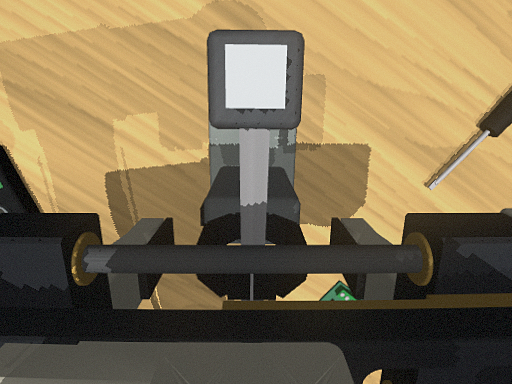

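The fingers are clear of the jaw on both sides (pads at 145 and 355, jaw 198–307) and the meter hangs. I go straight up.

```bash
python3 -m handwheel '[-1,0,0,0, -3,0,0,0, -5,0,0,0, -7,0,0,0, -9,0,0,0, -11,0,0,0, -13,0,0,0, -15,0,0,0, -16,0,0,0, -16,0,0,0]'; python3 -m handwheel '[0,-2,0,0, 0,-4,0,0, 0,-6,0,0, 0,-8,0,0, 0,-8,0,0, 0,-8,0,0, 0,-8,0,0, 0,-8,0,0, 0,-8,0,0, 0,-8,0,0]'; python3 - <<'E'
from h import *
c=cap('wrist','w12.png'); d=cap('side','d12.png'); e=cap('scene','s12.png')
im=lambda c,x,y:cv2.resize(cv2.cvtColor(c['image'],cv2.COLOR_RGB2BGR)[y:y+120,x:x+100],None,fx=4,fy=4,interpolation=cv2.INTER_CUBIC)
cv2.imwrite('pics/x12.png',np.hstack([im(d,160,90),im(e,260,140)]))
for i in range(8): cams.capture('side')
d2=cap('side','d13.png')
print(np.abs(d2['image'].astype(int)-d['image'])[90:210,160:260].mean(),np.abs(d2['image'].astype(int)-d['image'])[290:380,0:100].mean())
s0=load('scene0.png')['image'];
cv2.imwrite('pics/x13.png',np.hstack([cv2.cvtColor(i,cv2.COLOR_RGB2BGR)[130:300,80:430] for i in (s0,e['image'])]))
E
```

```text
time_s: 19.2
tcp_pos: [0.5535, 0.2109, 0.3648]
eef_rot: [95.9, 89.9, 39.4]
contact_force: [0.2, 0.4, -0.6]
gripper_width: 0.0878
time_s: 20.45
tcp_pos: [0.4867, 0.1667, 0.3639]
eef_rot: [-81.1, 90.0, -137.6]
contact_force: [0.3, -1.0, 0.7]
gripper_width: 0.0877
1.812 1.6384814814814814
```

View pics/x12.png

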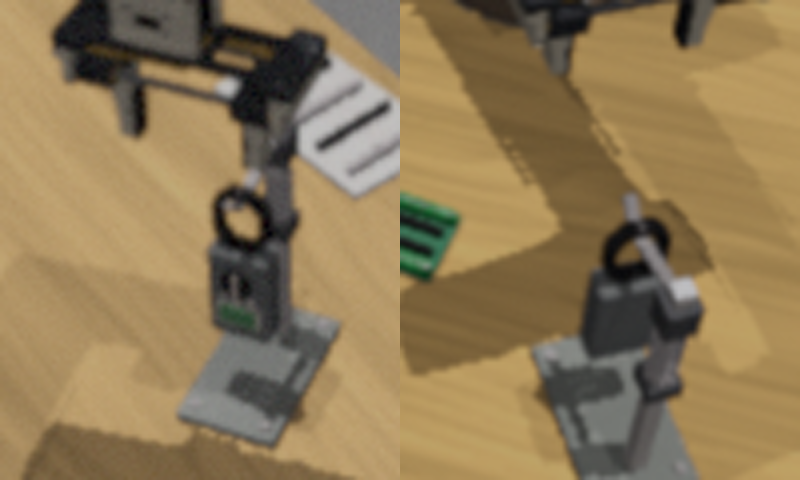

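View pics/x13.png

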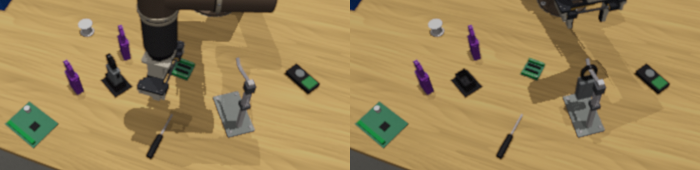

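View pics/w12.png

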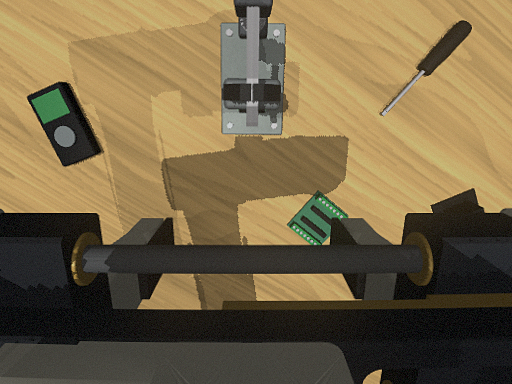

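```bash
python3 - <<'E'
from h import *
print(tri([(load('d12.png'),(220.1,143.4)),(load('s12.png'),(319.1,200.9))]))
from plant import workorder
print(workorder.close_job())
E
```

```text
(array([0.55172609, 0.21125294, 0.22423169]), [np.float64(0.002008419776835635), np.float64(0.0020084197768354957)])
the job is handed in; nothing more can be done
None
```

The clamp meter is hanging by its jaw on the sprung hook, released and still, and I handed the job in at about 21 s. The hand-in gave no verdict.

- **Pull:** I gripped the jaw at 51.7 mm and 35 N, threaded it over the lip and pulled down. The dip was about 10.4 mm by picture and 10.5 mm by force, held for about 1 s. I then eased up until the vertical force was near zero and opened the gripper.
- **Hanging position:** The last check put the jaw's centre at (0.552, 0.211, 0.224) m. The unloaded seat is at (0.553, 0.211, 0.249) m, so the jaw is 1–2 mm off the seat's middle.
- **Height check is loose:** The raw height difference is 24 mm below the unloaded seat. With the roughly 5 mm weight dip I expected about 30 mm. The two camera rays missed each other by about 4 mm, so this height is only good to a few mm. Hook and jaw are plainly engaged in the pictures.
- **Stillness:** Two pictures about 0.5 s apart differ only about as much as the noise in an empty patch.
- **Bystanders:** In before-and-after pictures the board, driver, pocket meter, reel and purple look-alikes look unmoved. I compared them by eye and did not measure.

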